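# Unclip the knob-handled clay stamp from its sprung rail

### The arm

A 6-joint arm with a two-finger parallel gripper is mounted at the origin on the work surface. World frame = base frame: x ahead of the robot, y to its left, z up, the work surface at z = 0. Lengths are in m, angles in rad, forces in N, time in s.
With the tool pointing down it reaches from about 0.35 to 0.775 m from the base axis. Payload 5.5 kg.
Tool frame: the origin (TCP) lies on the centre line of the jaws, within the pads' length; the fingertips stand 11 mm ahead of it and the grasp point (between the pads) lies 8 mm behind it; z points along the fingers, y is the line along which they close (so a half turn about z gives the same grasp; the last joint's range is limited). The gripper opens to 85 mm and grips with 20 to 120 N. Pads are 22 mm wide; open, the fingers measure 114 mm over their backs; the gripper's body (76 mm by 85 mm) begins 54 mm behind the grasp point. The pads swing forward as they close: fully open they stand 13 mm farther back than shut.
Start: joints at [1.122, 0.313, 0.046, 1.304, 0, 1.431], TCP at [0.175, 0.548, 0.242] pointing down, gripper open.
Joint ranges: [-2.76, 2.76], [-0.86, 1.69], [-1.03, 1.26], [-2.2, 2.34], [-1.47, 1.5], [-3.14, 3.14]. Speed limits (rad/s): [2.57, 2.57, 3.14, 3.14, 3.14, 3.14].

### API

Orientations are given as a unit quaternion [w, x, y, z].
In Python, from workcell import get_state, eyes, env gives the robot as it stands.
- The arm moves only by the shell command python3 -m inch 'ROWS' [OPENING] [FORCE]. ROWS is JSON, one flat list of numbers, 4 for each row, row after row: the shift along the tool's x, y, z in cm, then the turn about the tool's z in rad. A call has exactly 5 rows; each row shifts and turns the commanded pose from where the row before left it, along the tool's axes as they then stand; what a row does not reach is not made up. A row lasts 1/12 s, in which the tool goes at most 41.7 mm and 7.16 degrees, less where a joint would pass 70% of its speed; a pose out of reach is approached as far as the arm can. A call is refused whole if a number of a shift passes 4.17 or a number of a turn 0.125, either way. A call with a gripper value outside its range is refused whole. OPENING is the opening, from -1 (shut) to 1 (fully open), set as the call begins (- or left out, the last holds). The fingers move at their own pace and stop on an object; FORCE is the grip in N (left out, the last holds). Time passes only in rows, so rows that do not move let the fingers close, or fill a call up. It gives the time, the measured TCP pose, the force, the opening and the grip force at its end, in the units of the state.
- get_state(): the state, without advancing time (a new reading comes with each control period).
- eyes.read_camera(name): name is "side" or "top"; returns the picture (384x512x3 uint8, red, green, blue); there is no depth.
- eyes.camera_info(name): a dict with "fovy" (degrees; the focal length in pixels is half the picture's height over the tangent of half this angle, whatever the lens; pixels are square), "cx", "cy" (the principal point, pixels), "D" ([k1, k2, p1, p2, k3] as OpenCV has them; the pictures are not rectified), "xyz" and "orientation" of the camera in the world. Camera axes: x right, y down, z forward; pixel columns grow to the right and rows downward; lengths in m; the calibration is good to about 2 mm. A picture is of the moment at which its call begins. camera_info takes no time and is no camera call.
- env.hand_in(): hands the job in; it is judged then, once.
The state is a dict: "clock": time; "joint_pos": joint angles; "qvel": joint speeds; "tau": joint torques, N m; "tcp_pos": TCP position; "orientation": TCP orientation; "wrist_force": force on the tool from outside, world axes, zero at the start; "ft_torque": the same for the moment, N m; "finger_gap": finger opening in m; "grip_force": force on a finger pad.
Only numpy, scipy, OpenCV 4.12 (cv2) and the standard library are available. Lean on these libraries where they do the work, as an engineer would, in place of code of your own. Each camera call takes 0.05 s, during which the arm holds its last target. There are 200 camera calls.

### The job

Three wooden clay stamps are snapped into the sprung clips of the rail on the pottery bench. Pull the one with the thick round knob handle straight up out of its clip and set it down, upright on its foot, on the middle of the plain white plaster block, letting go only once it stands there. Leave the other two stamps clipped in the rail.

Things in the scene. Friction and masses are not known exactly. Their poses are not given: they have to be found in the camera images.
- knob_stamp_mid (a point): Stamp to move: brown wood, round, 104 mm tall, 0.13-0.25 kg. Point: on its axis 52 mm above its flat underside, z up. Drum knob 34 mm across fills the top 30 mm (knob centre 37 mm above this point), neck 20 mm across, foot 52 mm. Stands in any of the rail's 3 bays, underside 12 mm above the table; two sprung catches hold its foot: pull straight up, about 15 N, free after 25 mm, clear of the rail after 40 mm.
- slim_stamp_mid (a point): Stamp to leave alone: straight slim handle 16 mm in diameter, same 52 mm foot, 104 mm tall, in another bay. Point: on its axis, 52 mm above its underside, z up. The fixed rail is light wood and aluminium, 275 x 104 mm, its steel catches reach 42 mm above the table; the bays lie in a straight row, 85 mm apart.
- bar_stamp_mid (a point): Stamp to leave alone: T-handle, a crossbar 70 mm long and 18 mm thick lying across the rail; same 52 mm foot, 104 mm tall, in another bay. Point: on its axis, 52 mm above its underside; z up, x along the crossbar (across the rail), y along the row of bays.
- plaster_top (a point): Centre of the flat top of the plain white plaster block, 120 x 120 mm and 20 mm high, fixed on the bench nearer the robot than the rail; z up, x and y along its sides. The grey patterned clay tile of similar size on the other side is not it.
There are look-alikes about, which are no part of the job. What is shaped like the part that bears knob_stamp_mid but yellow is not meant.

How it is judged:
By the outcome, as a careful person would: the job done as asked, in the order asked, and still so for the second after the job is handed in, with the robot touching nothing.
It also fails if it takes over 38 s, if anything falls off the work surface, if the arm or the gripper's body presses on something with over 40 N, if the wrist force passes 120 N, or if a joint passes its speed limit or range.

## Working session

There is one attempt and no reset: what is moved stays moved. The work goes in short steps, Python scripts to look and compute and a shell command to move; the robot and the scene stay as the last step left them, time stands still between calls to the robot, and variables do not carry over. Pictures are saved under pics/ and viewed, at most 10 in all, crops included, and the job is handed in when it is done.

```bash
mkdir -p pics
python3 - <<'E'
from workcell import get_state, eyes, env
import cv2
for n in("side","top"):
    cv2.imwrite(f"pics/{n}0.png",eyes.read_camera(n)[:,:,::-1]); print(eyes.camera_info(n))
s=get_state();print(s['clock'],s['tcp_pos'],s['orientation'],s['finger_gap'])
E
```

```text
{'fovy': 57.05785854504744, 'cx': 252.5654077501654, 'cy': 194.33472877977331, 'D': array([-0.07408791,  0.        ,  0.        ,  0.        ,  0.        ]), 'xyz': array([0.40390301, 0.40142976, 0.60477366]), 'orientation': array([ 0.0723075 , -0.20068381,  0.90732715, -0.36229143])}
{'fovy': 52.75568508607528, 'cx': 268.63544207930255, 'cy': 197.93027374205045, 'D': array([-0.13029362,  0.        ,  0.        ,  0.        ,  0.        ]), 'xyz': array([ 0.42762138, -0.03204279,  0.86149284]), 'orientation': array([ 0.07744127, -0.70279064,  0.70500007, -0.05534493])}
0.1 [0.17458091 0.54738864 0.2414821 ] [-2.32618639e-04  1.53817748e-01  9.88098886e-01 -7.98391064e-04] 0.08552142181143627
```

View pics/side0.png

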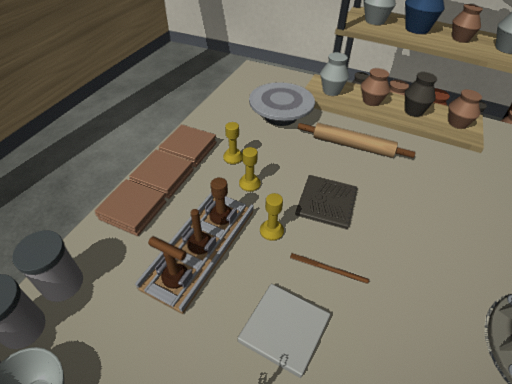

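View pics/top0.png

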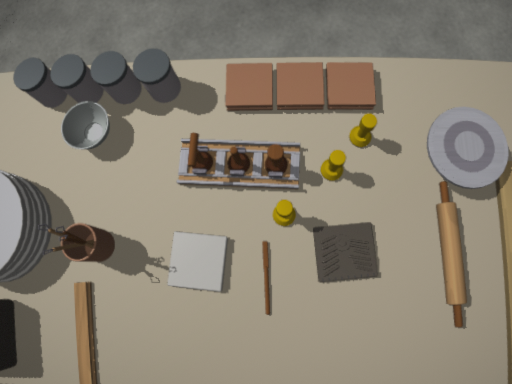

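The side view shows the rail with bar (170,255), slim (197,228) and thick knob (219,195) stamps, and the plaster at (285,328). The top view shows the rail with bar (200,155), slim (238,158) and knob (276,158), the plaster at (198,261) and the grey clay tile at (345,252).

Possible mix-ups for the knob stamp are the yellow knob shapes at top (284,212), (335,165) and (364,128), plus the slim (238,158) and bar (200,155) stamps. I choose the brown thick knob at top (276,158) and side (219,195), and check it in one close crop.

Run:
```python
import cv2,numpy as np
a=cv2.imread("pics/side0.png")[165:285,140:260]; b=cv2.imread("pics/top0.png")[125:205,170:310]
a=cv2.resize(a,(400*120//120,400),interpolation=cv2.INTER_CUBIC)
b=cv2.resize(b,(0,0),fx=5,fy=5,interpolation=cv2.INTER_CUBIC)[:, 300:]
c=cv2.imread("pics/top0.png")[225:300,160:235]; c=cv2.resize(c,(400,400))
cv2.imwrite("pics/c.png",np.hstack([a,b]))
cv2.imwrite("pics/c2.png",c)
```

```text
(no output)
```

View pics/c.png

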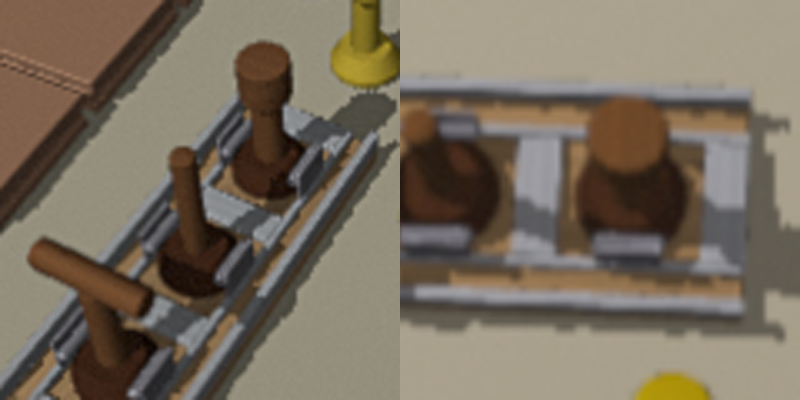

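View pics/c2.png

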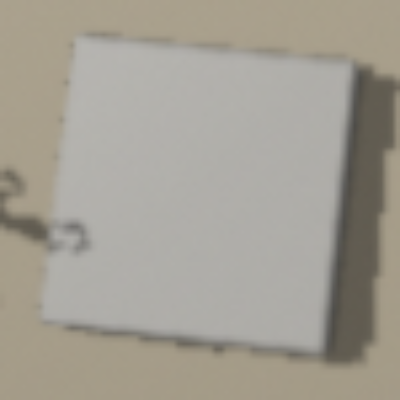

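The crop shows the brown drum knob on the end bay. Its top disc is at top (275.6,151.6) and side (219.2,183.6). The slim handle's top is at top (233.6,149) and side (194.6,211.5). The plaster's corners are clear, and what lies on its left edge looks like a shadow of the loop tools.

```bash
cat > h.py <<'E'
from workcell import get_state, eyes, env
import cv2,numpy as np
from scipy.spatial.transform import Rotation as R
def cam(n):
    c=eyes.camera_info(n); f=192/np.tan(np.radians(c['fovy']/2))
    return np.array([[f,0,c['cx']],[0,f,c['cy']],[0,0,1]]),c['D'],c['xyz'],R.from_quat(np.roll(c['orientation'],-1)).as_matrix()
def plane(n,uv,z):
    K,D,t,M=cam(n); p=cv2.undistortPoints(np.array(uv,float).reshape(-1,1,2),K,D)[:,0]
    d=np.c_[p,np.ones(len(p))]@M.T
    return t+d*((z-t[2])/d[:,2])[:,None]
def proj(n,X):
    K,D,t,M=cam(n); r=cv2.Rodrigues(M.T)[0]
    return cv2.projectPoints(np.array(X,float).reshape(-1,1,3),r,-M.T@t,K,D)[0][:,0]
def inch(target,yaw=None):
    s=get_state(); M=R.from_quat(np.roll(s['orientation'],-1)).as_matrix()
    print('shift cm tool',np.round(100*M.T@(np.array(target)-s['tcp_pos']),2),'yaw of tool y',np.degrees(np.arctan2(M[1,1],M[0,1])))
E
python3 - <<'E'
from h import *
np.set_printoptions(precision=4,suppress=True)
for z in [.116]:
  print(plane('top',[(275.6,151.6),(233.6,149)],z),plane('side',[(219.2,183.6),(194.6,211.5)],z))
c=np.array([(78,38),(355,62),(325,352),(42,322)])/5.3333+[160,225]
P=plane('top',c,.02);print(P,P.mean(0))
c=[(278,286),(330,318),(300,373),(239,335)]
P=plane('side',c,.02);print(P,P.mean(0))
print(plane('top',[(284,212)],.1))
s=get_state(); print(R.from_quat(np.roll(s['orientation'],-1)).as_matrix())
# rail edges direction
p=plane('top',[(180.5,141),(299.5,143)],.03);print(p)
E
```

```text
[[ 0.6643 -0.0227  0.116 ]
 [ 0.6707  0.0622  0.116 ]] [[ 0.6609 -0.0193  0.116 ]
 [ 0.6672  0.0632  0.116 ]]
[[0.5121 0.2025 0.02  ]
 [0.5023 0.0864 0.02  ]
 [0.3853 0.0968 0.02  ]
 [0.3958 0.2135 0.02  ]] [0.4489 0.1498 0.02  ]
[[0.4875 0.0867 0.02  ]
 [0.3822 0.1065 0.02  ]
 [0.3989 0.214  0.02  ]
 [0.5124 0.1992 0.02  ]] [0.4453 0.1516 0.02  ]
[[ 0.544  -0.0387  0.1   ]]
[[-0.9527  0.304  -0.0007]
 [ 0.304   0.9527 -0.0015]
 [ 0.0002 -0.0016 -1.    ]]
[[ 0.7199  0.196   0.03  ]
 [ 0.7114 -0.0755  0.03  ]]
```

```bash
python3 -m inch '[-2,-2.17,-0.4,0,-2,-2.17,-0.4,0,-2,-2.17,-0.4,0,-2,-2.17,-0.4,0,-2,-2.17,-0.4,0]' 1 30
python3 -m inch '[-2,-2.17,0,0,-2,-2.17,0,0,-2,-2.17,0,0,-2,-2.17,0,0,-2,-2.17,0,0]'
python3 -m inch '[-2.9,-1.2,0,0,-2.9,-1.2,0,0,-2.9,-1.2,0,0,-2.9,-1.2,0,0,-2.9,-1.2,0,0]'
python3 -m inch '[-2.9,-1.2,0,0,-2.9,-1.2,0,0,-2.9,-1.2,0,0,-2.9,-1.2,0,0,-2.9,-1.2,0,0]'
python3 - <<'E'
from h import *
inch([.6626,-.021,.18])
E
```

```text
clock: 0.52
tcp_pos: [0.2371, 0.4126, 0.262]
orientation: [-0.0, 0.153, 0.988, -0.0]
wrist_force: [0.8, -0.4, 0.7]
finger_gap: 0.0854
grip_force: 0.0
clock: 0.93
tcp_pos: [0.2994, 0.2789, 0.262]
orientation: [-0.0, 0.154, 0.988, -0.0]
wrist_force: [0.6, -0.2, -0.8]
finger_gap: 0.0852
grip_force: 0.0
clock: 1.35
tcp_pos: [0.42, 0.1778, 0.2621]
orientation: [-0.0, 0.154, 0.988, 0.0]
wrist_force: [-0.0, 0.8, 0.0]
finger_gap: 0.0856
grip_force: 0.0
clock: 1.77
tcp_pos: [0.5399, 0.0766, 0.2618]
orientation: [-0.0, 0.154, 0.988, 0.0]
wrist_force: [-0.7, 0.1, -0.1]
finger_gap: 0.0853
grip_force: 0.0
shift cm tool [-14.66  -5.56   8.17] yaw of tool y 72.28985471909617
```

```bash
python3 -m inch '[-2.9,-1.1,0,0,-2.9,-1.1,0,0,-2.9,-1.1,1,0,-2.9,-1.1,2,0,-3.06,-1.16,3,0]'
python3 -m inch '[0,0,2,0,0,0,0.2,0,0,0,0,0,0,0,0,0,0,0,0,0]'
python3 - <<'E'
from h import *
cv2.imwrite("pics/s1.png",cv2.resize(eyes.read_camera('side')[80:260,130:350,::-1],(0,0),fx=3,fy=3,interpolation=cv2.INTER_CUBIC))
inch([.6626,-.021,.093])
E
```

```text
clock: 2.18
tcp_pos: [0.6628, -0.0198, 0.2054]
orientation: [0.002, 0.154, 0.988, 0.0]
wrist_force: [1.0, 0.2, 1.0]
finger_gap: 0.0855
grip_force: 0.0
clock: 2.6
tcp_pos: [0.6608, -0.0177, 0.1845]
orientation: [0.001, 0.153, 0.988, 0.0]
wrist_force: [0.1, -0.0, 1.5]
finger_gap: 0.0854
grip_force: 0.0
shift cm tool [-0.23 -0.26  9.17] yaw of tool y 72.3698245476248
```

View pics/s1.png

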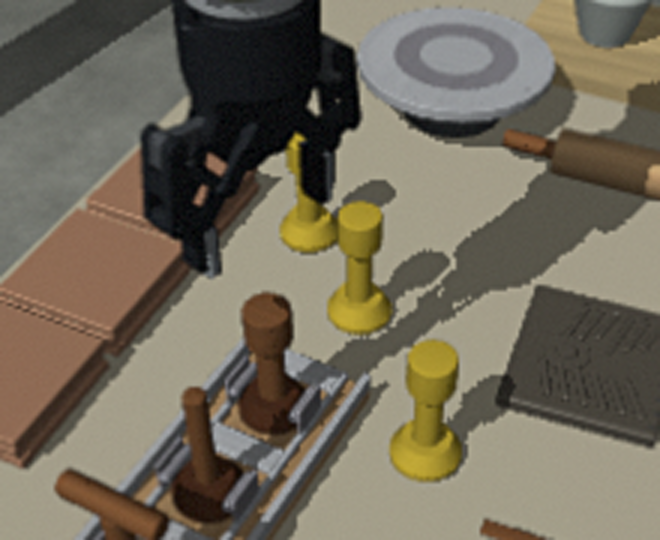

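The gripper is above the knob, with fingertips at crop (210,270) and (320,200) and the knob top at (268,312). It is well centred, so I descend with a small correction.

```bash
python3 -m inch '[-0.12,-0.13,1.8,0,-0.11,-0.13,1.8,0,0,0,1.8,0,0,0,1.5,0,0,0,1,0]'
python3 -m inch '[0,0,0.8,0,0,0,0.45,0,0,0,0,0,0,0,0,0,0,0,0,0]'
python3 - <<'E'
from h import *
inch([.6626,-.021,.093])
cv2.imwrite("pics/s2.png",cv2.resize(np.hstack([eyes.read_camera('side')[130:260,160:290,::-1],eyes.read_camera('top')[95:225,210:340,::-1]]),(0,0),fx=3,fy=3,interpolation=cv2.INTER_CUBIC))
E
```

```text
clock: 3.07
tcp_pos: [0.6616, -0.021, 0.1035]
orientation: [0.001, 0.153, 0.988, 0.0]
wrist_force: [-0.6, -1.1, -0.0]
finger_gap: 0.0857
grip_force: 0.0
clock: 3.48
tcp_pos: [0.6625, -0.0216, 0.0918]
orientation: [0.001, 0.154, 0.988, 0.0]
wrist_force: [0.3, -0.4, 0.4]
finger_gap: 0.0856
grip_force: 0.0
shift cm tool [ 0.01  0.06 -0.12] yaw of tool y 72.31300014321367
```

View pics/s2.png

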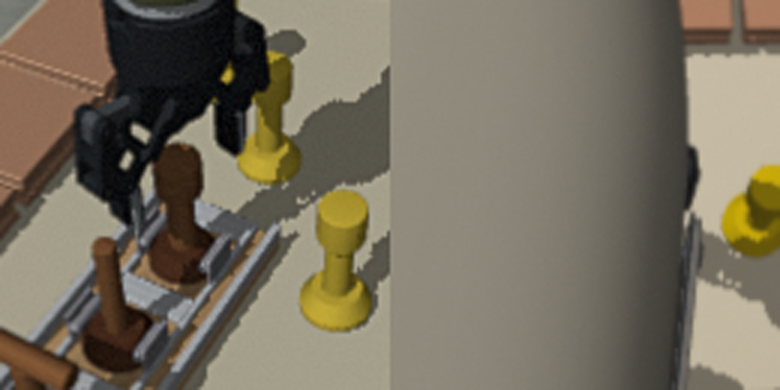

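The knob at crop (180,172) sits between the tips at (135,220) and (238,150). I close the gripper.

```bash
for i in 1 2; do python3 -m inch '[0,0,0,0,0,0,0,0,0,0,0,0,0,0,0,0,0,0,0,0]' -1 75; done
```

```text
clock: 4.0
tcp_pos: [0.6621, -0.0216, 0.0911]
orientation: [0.0, 0.154, 0.988, 0.0]
wrist_force: [0.4, -1.1, -1.3]
finger_gap: 0.0319
grip_force: 74.4
clock: 4.42
tcp_pos: [0.6621, -0.0216, 0.091]
orientation: [0.0, 0.154, 0.988, 0.0]
wrist_force: [0.3, 0.7, 2.7]
finger_gap: 0.0321
grip_force: 74.8
```

```bash
python3 -m inch '[0,0,-0.5,0,0,0,-0.5,0,0,0,-0.5,0,0,0,-0.5,0,0,0,-0.5,0]'
python3 -m inch '[0,0,-0.5,0,0,0,-1,0,0,0,-1,0,0,0,-2,0,0,0,-2,0]'
python3 -m inch '[0,0,-1,0,0,0,-1,0,0,0,0,0,0,0,0,0,0,0,0,0]'
python3 - <<'E'
from h import *
inch([.447,.1505,.20])
cv2.imwrite("pics/s3.png",cv2.resize(eyes.read_camera('side')[80:260,130:350,::-1],(0,0),fx=3,fy=3,interpolation=cv2.INTER_CUBIC))
E
```

```text
clock: 4.83
tcp_pos: [0.6619, -0.0216, 0.1163]
orientation: [0.0, 0.154, 0.988, -0.0]
wrist_force: [0.2, -1.3, -1.3]
finger_gap: 0.032
grip_force: 78.7
clock: 5.25
tcp_pos: [0.6615, -0.0216, 0.1824]
orientation: [0.0, 0.154, 0.988, 0.0]
wrist_force: [0.4, 0.2, -2.6]
finger_gap: 0.0319
grip_force: 78.7
clock: 5.67
tcp_pos: [0.6613, -0.0215, 0.1996]
orientation: [-0.001, 0.154, 0.988, 0.0]
wrist_force: [0.4, -1.0, -1.7]
finger_gap: 0.032
grip_force: 78.7
shift cm tool [25.64  9.88  0.  ] yaw of tool y 72.30487603007408
```

View pics/s3.png

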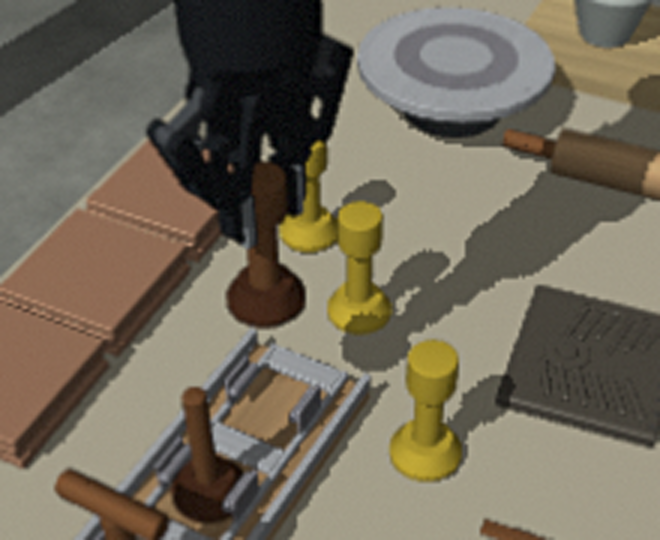

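The knob stamp hangs straight, with its foot at crop (265,300) and its bay empty. The other two are still clipped. I carry it to the plaster.

```bash
python3 -m inch '[1.5,0.58,-0.4,0,2.5,0.96,-0.4,0,2.8,1.08,0,0,2.8,1.08,0,0,2.8,1.08,0,0]'
python3 -m inch '[2.8,1.08,0,0,2.8,1.08,0,0,2.8,1.08,0,0,2.5,0.96,0,0,1.5,0.58,0,0]'
python3 -m inch '[0.84,0.32,0,0,0,0,0,0,0,0,0,0,0,0,0,0,0,0,0,0]'
python3 - <<'E'
from h import *
inch([.447,.1505,.107])
p=get_state()['tcp_pos']; z=p[2]-.0911+.012
print(z,proj('side',[[p[0],p[1],z]])*3)
a=eyes.read_camera('side'); cv2.imwrite("pics/s4.png",cv2.resize(a[180:384,150:400,::-1],(0,0),fx=2.9,fy=2.9,interpolation=cv2.INTER_CUBIC))
# expected foot silhouette
t=np.linspace(0,6.28,60); q=proj('side',np.c_[p[0]+.026*np.cos(t),p[1]+.026*np.sin(t),0*t+z]);q=(q-[150,180])*2.9
print('foot rim x',q[:,0].min(),q[:,0].max(),'y',q[:,1].min(),q[:,1].max())
E
```

```text
clock: 6.13
tcp_pos: [0.5564, 0.0622, 0.2073]
orientation: [-0.001, 0.154, 0.988, -0.0]
wrist_force: [0.4, 0.5, -2.5]
finger_gap: 0.0323
grip_force: 78.7
clock: 6.55
tcp_pos: [0.4514, 0.146, 0.2077]
orientation: [-0.002, 0.153, 0.988, -0.0]
wrist_force: [-0.6, 0.2, -2.0]
finger_gap: 0.0321
grip_force: 78.7
clock: 6.97
tcp_pos: [0.4487, 0.1498, 0.2085]
orientation: [0.0, 0.154, 0.988, -0.0]
wrist_force: [-0.5, 0.1, -2.9]
finger_gap: 0.0326
grip_force: 78.7
shift cm tool [1.900e-01 1.000e-02 1.015e+01] yaw of tool y 72.2326671192607
0.12942807830682507 [[874.54881542 882.76426271]]
foot rim x 359.22607283942773 461.6031290807494 y 286.1130141609904 379.52624618788667
```

View pics/s4.png

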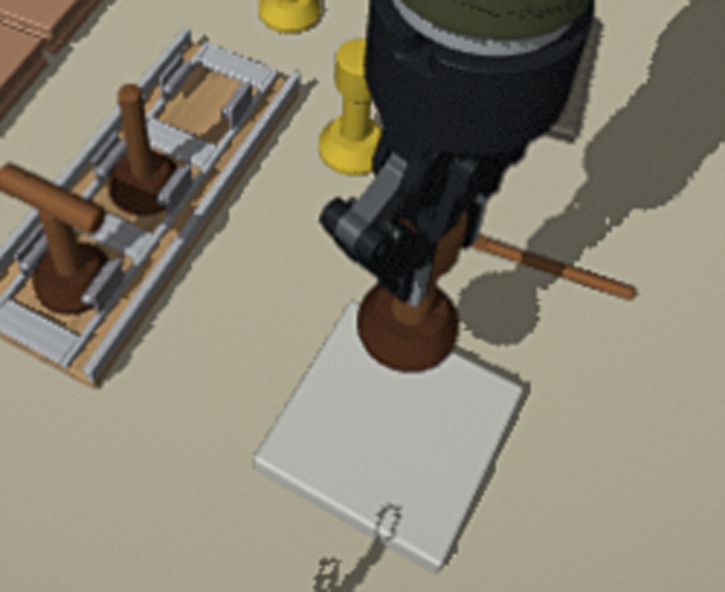

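The foot spans crop x 357–458, bottom y 371, as predicted to within about 3 mm, so it has not slipped. The plaster is clear below, and the mark on it is a shadow. I lower.

```bash
python3 -m inch '[0.1,0,2.5,0,0.05,0,2.5,0,0,0,2,0,0,0,1.3,0,0,0,0.7,0]'
python3 -m inch '[0,0,0.6,0,0,0,0.2,0,0,0,0,0,0,0,0,0,0,0,0,0]'
python3 - <<'E'
from h import *
inch([.447,.1505,.099])
E
```

```text
clock: 7.43
tcp_pos: [0.4454, 0.1502, 0.1166]
orientation: [-0.001, 0.154, 0.988, -0.0]
wrist_force: [-0.1, -0.5, -1.3]
finger_gap: 0.0317
grip_force: 78.7
clock: 7.85
tcp_pos: [0.4469, 0.151, 0.1115]
orientation: [0.001, 0.154, 0.988, 0.0]
wrist_force: [0.1, -0.6, -2.8]
finger_gap: 0.0325
grip_force: 78.7
shift cm tool [-0.02 -0.05  1.25] yaw of tool y 72.30443812523207
```

```bash
python3 -m inch '[0,0,0.3,0,0,0,0.3,0,0,0,0.2,0,0,0,0.1,0,0,0,0,0]'
python3 -m inch '[0,0,0.1,0,0,0,0.1,0,0,0,0,0,0,0,0,0,0,0,0,0]'
```

```text
clock: 8.27
tcp_pos: [0.4458, 0.1509, 0.1013]
orientation: [-0.0, 0.154, 0.988, -0.0]
wrist_force: [-0.0, 0.5, -2.9]
finger_gap: 0.0321
grip_force: 78.7
clock: 8.68
tcp_pos: [0.4461, 0.151, 0.0997]
orientation: [0.0, 0.154, 0.988, 0.0]
wrist_force: [0.3, -0.1, -2.5]
finger_gap: 0.032
grip_force: 78.7
```

```bash
python3 -m inch '[0,0,0.05,0,0,0,0.05,0,0,0,0,0,0,0,0,0,0,0,0,0]'
python3 -m inch '[0,0,0.1,0,0,0,0,0,0,0,0,0,0,0,0,0,0,0,0,0]'
```

```text
clock: 9.1
tcp_pos: [0.4463, 0.151, 0.0989]
orientation: [0.0, 0.154, 0.988, 0.0]
wrist_force: [-0.4, 0.1, 1.4]
finger_gap: 0.0322
grip_force: 79.1
clock: 9.52
tcp_pos: [0.4464, 0.1509, 0.0989]
orientation: [0.001, 0.154, 0.988, 0.0]
wrist_force: [-3.8, 0.5, 10.2]
finger_gap: 0.032
grip_force: 80.1
```

Contact reads 10 N. I ease off the press, soften the grip and open.

```bash
python3 -m inch '[0,0,-0.08,0,0,0,0,0,0,0,0,0,0,0,0,0,0,0,0,0]' - 20
python3 -m inch '[0,0,0,0,0,0,0,0,0,0,0,0,0,0,0,0,0,0,0,0]' 1
python3 -m inch '[0,0,0,0,0,0,0,0,0,0,0,0,0,0,0,0,0,0,0,0]'
python3 - <<'E'
from h import *
a=eyes.read_camera('side'); cv2.imwrite("pics/s5.png",cv2.resize(a[180:384,150:400,::-1],(0,0),fx=2.9,fy=2.9,interpolation=cv2.INTER_CUBIC))
E
```

```text
clock: 9.93
tcp_pos: [0.4464, 0.151, 0.0989]
orientation: [0.0, 0.154, 0.988, 0.0]
wrist_force: [-1.8, 0.4, 5.7]
finger_gap: 0.032
grip_force: 79.5
clock: 10.35
tcp_pos: [0.446, 0.1509, 0.0982]
orientation: [-0.0, 0.154, 0.988, 0.0]
wrist_force: [0.3, 0.2, 0.0]
finger_gap: 0.0851
grip_force: 0.0
clock: 10.77
tcp_pos: [0.4461, 0.1509, 0.0984]
orientation: [0.0, 0.154, 0.988, 0.0]
wrist_force: [0.5, 0.6, -0.2]
finger_gap: 0.0855
grip_force: 0.0
```

View pics/s5.png

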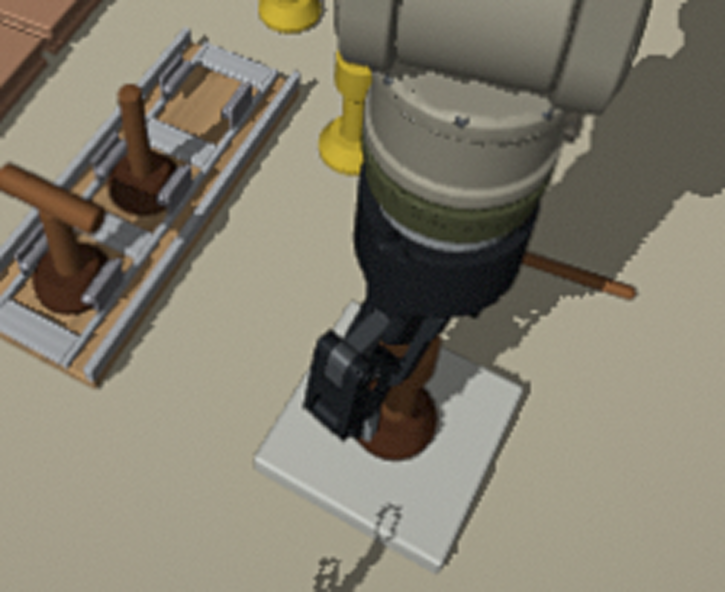

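The stamp stands upright on the plaster, with its foot centred near crop (395,420), and the fingers are open. I back straight up.

```bash
python3 -m inch '[0,0,-0.5,0,0,0,-1.5,0,0,0,-2.5,0,0,0,-3,0,0,0,-3,0]'
python3 -m inch '[0,0,-2,0,0,0,-1,0,0,0,0,0,0,0,0,0,0,0,0,0]'
python3 - <<'E'
from h import *
a=eyes.read_camera('side'); cv2.imwrite("pics/s6.png",cv2.resize(a[180:384,150:400,::-1],(0,0),fx=2.9,fy=2.9,interpolation=cv2.INTER_CUBIC))
E
```

```text
clock: 11.23
tcp_pos: [0.4454, 0.1508, 0.2046]
orientation: [-0.001, 0.154, 0.988, -0.0]
wrist_force: [0.6, -0.3, 0.3]
finger_gap: 0.0854
grip_force: 0.0
clock: 11.65
tcp_pos: [0.4452, 0.1508, 0.2319]
orientation: [-0.001, 0.154, 0.988, -0.0]
wrist_force: [-0.2, -0.4, -0.4]
finger_gap: 0.0853
grip_force: 0.0
```

View pics/s6.png

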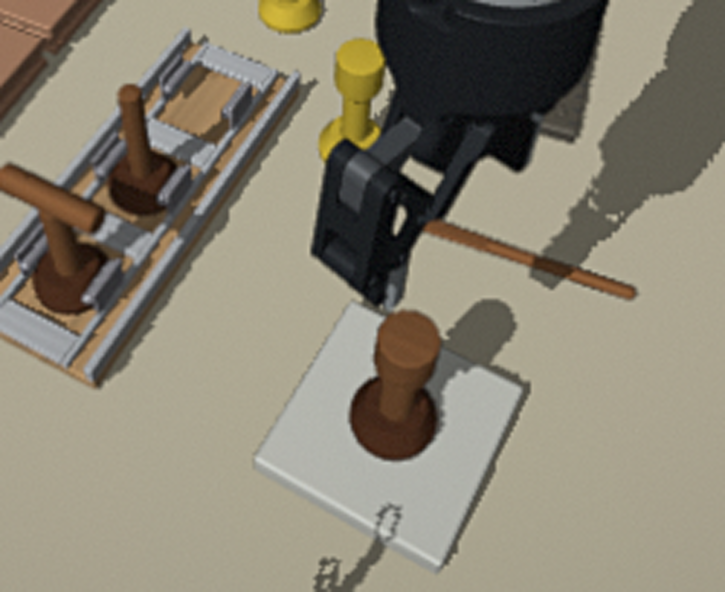

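The stamp stands free on the plaster, foot centre near crop (393,425) against a block centre of (392,430). The other two are still clipped, so I hand in.

```bash
python3 -c "
from workcell import env; print(env.hand_in())"
```

```text
the job is handed in; nothing more can be done
None
```

The brown knob stamp is out of its clip and standing upright on the plaster block, within a few mm of the middle; the other two are still clipped in the rail, and the job was handed in at about 11.7 s.

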